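# Back off the phone clamp two turns and slide the phone out

## Task

Loosen the phone clamp by rolling a fingertip across the rim of its knurled knob, stroke after stroke, until it has been backed off two full turns, and then slide the phone out from between the jaws towards the robot, so that it lies flat on the empty front half of the clamp plate, clear of both jaws and not hanging over the front edge. The phone is open, so touch it gently and with the fingertips only, without pinching or lifting it. Leave everything else on the bench where it is.

Things in the scene. Friction and masses are not known exactly. Their poses are not given: they have to be found in the camera images.
- clamp: Phone clamp fixed to the bench: silicone-faced aluminium plate, top 8 mm above the bench. Origin on the bench under the middle of the clamped phone, z up; x points away from the robot (yaw within 0.3 rad), y to its left. The plate spans x -150 (front edge, nearest the robot) to +55 mm, y -132 to +105 mm. Ahead of the jaws (x below -24 mm) and behind the phone it is empty.
- fixed_jaw (a point): Middle of the fixed jaw's rubber face, at clamp x 0, y +73 mm, 14 mm above the bench, touching the phone's left end. This jaw fills x -24 to +24, y +73 to +95 mm, up to 25 mm above the bench.
- jaw_face (a point): Middle of the sliding jaw's rubber face, 12 mm above the bench, pressing on the phone's right end at the start (clamp y -73 mm). This jaw fills x -24 to +24 and 19 mm of y behind its face, up to 40 mm high. It moves along clamp -y, 3 mm per turn of loosening. Behind it stands the fixed screw block: x -28 to +28, y -112 to -130 mm, 42 mm high.
- knob (a joint): Angle of the knurled knob in rad, counted through full turns (one is 6.283). 0: jaw just touching the phone; starts at -0.8 to -0.3 (tight). GROWS as it is loosened: the top of the rim then moves towards the robot, along clamp -x (anticlockwise seen from the knob's outer end). It stays where left; turning takes 0.05 N m, about 2.5 N along the rim. Lead 3 mm per turn.
- knob_center (a point): Centre of the knob, a plain aluminium disc with knurled rim, 44 mm across, 20 mm wide, axis level along clamp y. 28 mm above the bench (rim top 50 mm) at clamp x 0, y -156 mm at the start; moves out along -y, 3 mm per turn of loosening. Axes as the clamp's (they do not turn). One dark line across the rim helps count turns. The screw block is 16 mm from its inner face; all else 35 mm or more away.
- phone: Opened phone, insides up, lying on the clamp plate and held by its short ends: 71 mm (x) by 146 mm (y) by 8 mm, about 0.17 kg. Origin at the centre of its underside. At the start it lies at clamp x 0, y 0, 8 mm above the bench (top at 16 mm), axes along the clamp's, its long edges 11 mm out of the jaws at front and back. Slides easily once loose.
- phone_corner_left (a point): The phone's back (far) left corner, mid height: x +35.5, y +73 mm of the phone.
- phone_corner_right (a point): The phone's back (far) right corner, mid height: x +35.5, y -73 mm of the phone.
- driver: Precision screwdriver with a dark handle, 150 mm long, lying crosswise on the bench beyond the far edge of the clamp plate. Leave alone.
- tweezers: Steel tweezers, about 138 x 14 x 8 mm, lying beside the left end of the clamp plate. Leave alone.
- dish: Round steel screw dish, 72 mm across, 16 mm high, standing near the right end of the plate, on the robot's side of the knob (its centre about 100 mm from the knob's axis). Leave alone.
- cover: The phone's dark back cover, 71 x 146 x 5 mm, lying flat to one side of the bench. Leave alone.
- mouse: Black computer mouse, 112 x 60 x 36 mm, at one side of the bench. Leave alone.
- jar: Small glass jar with a steel lid, 68 mm across, 85 mm high, at one side of the bench. Leave alone.
- duster: Blue spray can, 65 mm across, 190 mm high, far right. Leave alone.
- stand: Dark grey block with upright screwdrivers, 75 x 105 mm, about 135 mm high, far left. Leave alone.
Not all that is in view belongs to the job. Leave any yellow look-alike of the phone alone.

How it is judged:
By the outcome, as a careful person would: the job done as asked, in the order asked, and still so for the second after the job is handed in, with the robot touching nothing.
It also fails if it takes over 61 s, if anything falls off the work surface, if the arm or the gripper's body presses on something with over 40 N, if the wrist force passes 120 N, or if a joint passes its speed limit or range.

## Robot

A 6-joint arm with a two-finger parallel gripper is mounted at the origin on the work surface. World frame = base frame: x ahead of the robot, y to its left, z up, the work surface at z = 0. Lengths are in m, angles in rad, forces in N, time in s.
With the tool pointing down it reaches from about 0.35 to 0.975 m from the base axis. Payload 17.4 kg.
Tool frame: the origin (TCP) lies at the very end of the fingers, on their centre line; the grasp point (between the pads) lies tcp_to_grasp behind it (tcp_to_grasp is the distance from the TCP to the grasp point, in m); z points along the fingers, y is the line along which they close (so a half turn about z gives the same grasp; the last joint's range is limited). The gripper opens to 85 mm and grips with 20 to 120 N. Pads are 22 mm wide; open, the fingers measure 114 mm over their backs; the gripper's body (76 mm by 85 mm) begins 54 mm behind the grasp point. The pads swing forward as they close: fully open they stand 13 mm farther back than shut.
Start: joints at [1.076, 0.116, 1.442, -0, 1.584, -0.038], TCP at [0.298, 0.606, 0.231] pointing down, gripper open.
Joint ranges: [-2.83, 2.83], [-0.83, 2.19], [0.07, 2.5], [-1.14, 4.28], [0.01, 3], [-2.97, 2.97]. Speed limits (rad/s): [1.89, 1.89, 2.22, 3.14, 3.14, 3.14].

## Interface

Orientations are given as a unit quaternion [x, y, z, w].
In Python, from plant import * gives the robot as it stands.
- The arm moves only by the tool servo_tool, never from a script. Its argument "plan" is a list of rows, each an object of numbers: "dx", "dy", "dz": the shift along the tool's x, y, z in cm; "wx", "wy", "wz": the turn, a rotation vector about the tool's x, y, z in degrees; "claw": the finger opening in cm, from 0 to 8.54. In form: [{"dx": .., "dy": .., "dz": .., "wx": .., "wy": .., "wz": .., "claw": ..}, ...]. A call has 1 to 20 rows; each row is the pose to reach, as a shift and turn from the pose commanded when the call began, along the tool's axes at that moment; what a row does not reach only later rows make up. A row lasts 1/8 s, in which the tool goes at most 62.5 mm and 10.7 degrees, less where a joint would pass 70% of its speed; a pose out of reach is approached as far as the arm can. A call with a gripper value outside its range is refused whole. The fingers move at their own pace and stop on an object; "squeeze" is the grip in N (left out, the last holds). Time passes only in rows, so rows that repeat a pose let the fingers close. It gives the time, the measured TCP pose, the force, the opening and the grip force at its end, in the units of the state.
- get_state(): the state, without advancing time (a new reading comes with each control period).
- grab_frame(name): name is "side" or "top" or "wrist"; returns a dict with "img" (420x560x3 uint8, blue, green, red), "mtx" (3x3 intrinsics, pixels), "origin" and "rotation" of the camera in the world. Camera axes: x right, y down, z forward; pixel columns grow to the right and rows downward; lengths in m; the calibration is good to about 2 mm. A picture is of the moment at which its call begins. There is no depth.
- sign_off(): hands the job in; it is judged then, once.
The state is a dict: "time_s": time; "joint_pos": joint angles; "qvel": joint speeds; "tau": joint torques, N m; "tcp_pos": TCP position; "tool_rot": TCP orientation; "contact_force": force on the tool from outside, world axes, zero at the start; "moment": the same for the moment, N m; "finger_gap": finger opening in m; "grasp_force": force on a finger pad.
Only numpy, scipy, OpenCV 4.12 (cv2) and the standard library are available. Lean on these libraries where they do the work, as an engineer would, in place of code of your own. Each camera call takes 0.05 s, during which the arm holds its last target. There are 200 camera calls.

## Working session

There is one attempt and no reset: what is moved stays moved. The work goes in short steps, Python scripts to look and compute and a tool call to move; the robot and the scene stay as the last step left them, time stands still between calls to the robot, and variables do not carry over. Pictures are saved under pics/ and viewed, at most 10 in all, crops included, and the job is handed in when it is done.

Besides the shell and the picture viewer there is one more tool, called as name([rows], argument=value, ...), one row to a line, values as JSON. servo_tool: Moves the arm, as the interface text tells. Its arguments: {"type":"object","properties":{"plan":{"type":"array","items":{"type":"object","properties":{"dx":{"type":"number"},"dy":{"type":"number"},"dz":{"type":"number"},"wx":{"type":"number"},"wy":{"type":"number"},"wz":{"type":"number"},"claw":{"type":"number"}}}},"squeeze":{"type":"number"}},"required":["plan"]}

```bash
mkdir -p pics; ls; cat > h.py <<'E'
from plant import *
import numpy as np, cv2
from scipy.spatial.transform import Rotation as R
def ray(f,u,v):
    d=np.linalg.inv(f["mtx"])@[u,v,1]; Ro=np.array(f["rotation"])
    if Ro.shape!=(3,3): Ro=R.from_quat(Ro).as_matrix()
    return np.array(f["origin"]),Ro@d
def onz(f,u,v,z):
    o,d=ray(f,u,v); return o+d*(z-o[2])/d[2]
def proj(f,p):
    Ro=np.array(f["rotation"])
    if Ro.shape!=(3,3): Ro=R.from_quat(Ro).as_matrix()
    c=Ro.T@(np.array(p)-f["origin"]); q=f["mtx"]@c; return q[:2]/q[2]
E
python3 - <<'E'
from h import *
fs={n:grab_frame(n) for n in("top","side")}
for n,f in fs.items():
    print(n,f["origin"],f["rotation"],f["mtx"])
cv2.imwrite("pics/a_top.png",fs["top"]["img"]);cv2.imwrite("pics/a_side.png",fs["side"]["img"])
print(get_state())
E
```

```text
pics
top [0.38273208 0.0106919  1.66514631] [ 0.7133601  -0.70003776  0.02121303 -0.02478921] [[523.27096892   0.         282.39106278]
 [  0.         523.27096892 200.57808768]
 [  0.           0.           1.        ]]
side [ 0.21607964 -0.80668659  0.99872368] [ 0.91977324 -0.14802648  0.06225506 -0.3580917 ] [[510.45358137   0.         276.59340329]
 [  0.         510.45358137 213.37613474]
 [  0.           0.           1.        ]]
{'time_s': 0.1, 'joint_pos': array([ 1.07616953e+00,  1.16415790e-01,  1.44219556e+00, -1.00490995e-05,
        1.58405076e+00, -3.77975440e-02]), 'qvel': array([-1.00764808e-03, -2.26216897e-03, -3.15739959e-04,  4.69459612e-05,
        1.20316238e-04, -3.38114846e-04]), 'tau': array([ 1.60162290e-03, -7.33658624e+01, -6.33791900e+01,  1.30445769e-04,
        5.25079828e-03, -4.88306091e-05]), 'tcp_pos': array([0.29766617, 0.60561368, 0.23065281]), 'tool_rot': array([ 2.26433644e-01,  9.74026447e-01, -5.17215133e-04, -1.35828930e-04]), 'contact_force': array([-0.10414003, -0.76560175,  0.43851817]), 'moment': array([ 0.08348635, -0.02626755,  0.03286351]), 'grasp_force': 0.0, 'finger_gap': 0.08497079473195036}
```

View pics/a_top.png

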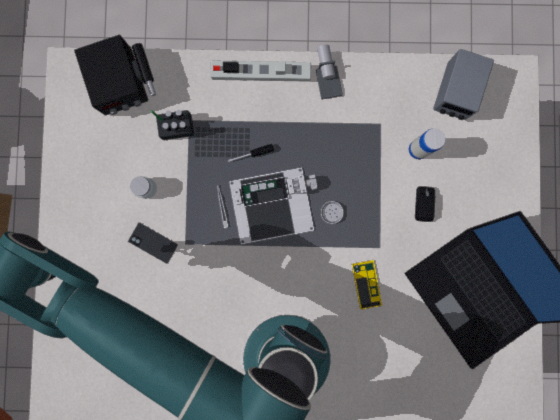

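View pics/a_side.png

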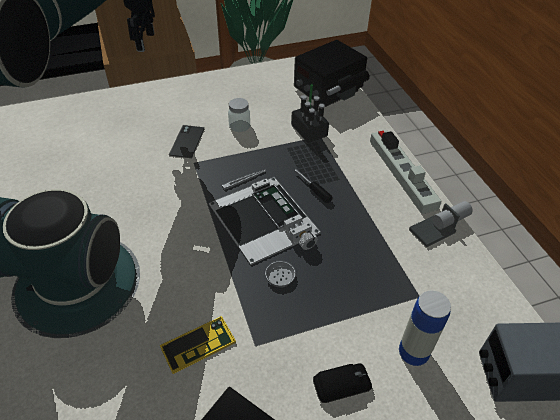

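The top view shows the clamp plate at about (270,205), with its corners near (232,181), (303,168), (313,231) and (237,243). The green/white opened phone is at (265,190), the knob at (313,183) and the dish at (332,212). Possible look-alikes are the yellow phone at (367,284) and the dark cover at (152,242). By the description I choose the one at (265,190), between the jaws, and I'll check it in a crop.

```bash
python3 - <<'E'
from h import *
t=cv2.imread("pics/a_top.png");s=cv2.imread("pics/a_side.png")
a=cv2.resize(t[155:255,215:350],None,fx=5.9,fy=5.9,interpolation=cv2.INTER_CUBIC)
cv2.imwrite("pics/b.png",a)
f=grab_frame("top")
for uv in[(232,181),(303,168),(313,231),(237,243)]: print(uv,onz(f,*uv,0.008))
E
```

```text
(232, 181) [0.55006351 0.18164724 0.008     ]
(303, 168) [ 0.59585425 -0.04357049  0.008     ]
(313, 231) [ 0.39609339 -0.07846098  0.008     ]
(237, 243) [0.35371183 0.16088296 0.008     ]
```

View pics/b.png

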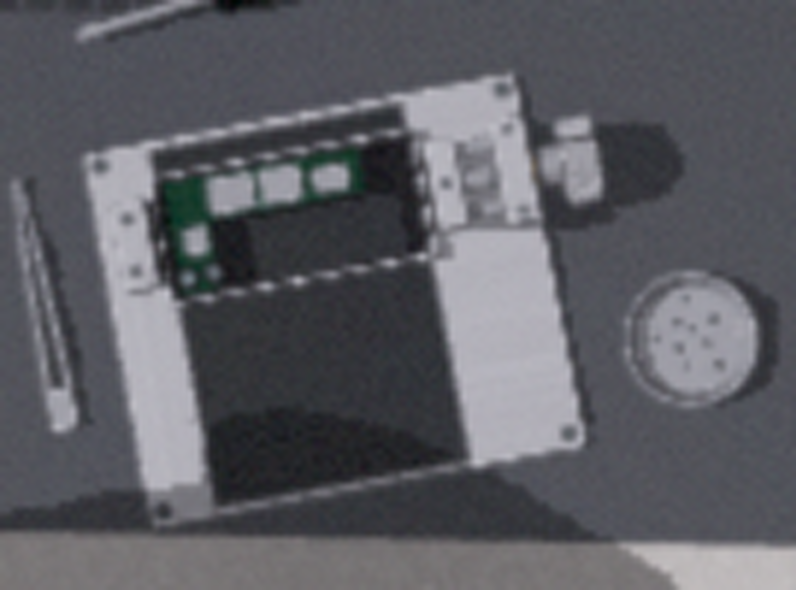

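The crop shows the phone with its green board at crop (295,215), held between the jaws. The knob is at crop (580,160) and the plate corners are at (85,155), (515,73), (585,445) and (155,525). The choice is confirmed. Next I fit the clamp pose from the four corners.

```bash
cat >> h.py <<'E'
def fit(P,Q):  # model P -> world Q 2D rigid
    P=np.array(P,float);Q=np.array(Q,float);p=P.mean(0);q=Q.mean(0);A=P-p;B=Q-q
    th=np.arctan2((A[:,0]*B[:,1]-A[:,1]*B[:,0]).sum(),(A*B).sum())
    Ro=np.array([[np.cos(th),-np.sin(th)],[np.sin(th),np.cos(th)]]);t=q-Ro@p
    return th,t,np.linalg.norm(A@Ro.T-B,axis=1)
E
python3 - <<'E'
from h import *
f=grab_frame("top")
M=[(.055,.105),(.055,-.132),(-.15,-.132),(-.15,.105)]
C=np.array([(85,155),(515,73),(585,445),(155,525)])/5.9+[215,155]
Q=[onz(f,*c,0.008)[:2] for c in C]
th,t,r=fit(M,Q);print(th,t,r)
Ro=np.array([[np.cos(th),-np.sin(th)],[np.sin(th),np.cos(th)]])
k=Ro@[0,-.156]+t;print("knob",k)
for n in("top","side"):
    g=grab_frame(n);print(n,proj(g,[*k,.05]),proj(g,[*t,.016]))
    im=cv2.resize(g["img"],None,fx=1,fy=1)
# knob crop bright blob from top (crop px 555-605 x,115-205 y)
print(onz(f,580/5.9+215,160/5.9+155,.045))
# tool axes
print(R.from_quat(get_state()["tool_rot"]).as_matrix().round(3))
print([k2 for k2 in dir() if 'tcp' in k2.lower()], globals().get('tcp_to_grasp'))
E
```

```text
0.2057856736168764 [0.51766995 0.07638436] [0.0011394  0.00073357 0.00141663 0.00191889]
knob [ 0.54954642 -0.07632416]
top [313.79340429 181.31426037] [264.74861534 191.55024067]
side [308.2090449  236.21727834] [275.78027088 205.42059633]
[ 0.54752268 -0.07511385  0.045     ]
[[-0.897  0.441 -0.   ]
 [ 0.441  0.897 -0.   ]
 [ 0.    -0.    -1.   ]]
['tcp_to_grasp'] 0.0187
```

The fit residual is under 2 mm, and the knob is at about (0.550, -0.076). I'll go above it with the fingers shut, tool x along clamp -x and tool y along clamp +y.

servo_tool([
  {"dx":-52.7,"dy":-50.1,"dz":0,"wz":-38,"claw":0},
  {"dx":-52.7,"dy":-50.1,"dz":0,"wz":-38,"claw":0},
  {"dx":-52.7,"dy":-50.1,"dz":0,"wz":-38,"claw":0},
  {"dx":-52.7,"dy":-50.1,"dz":0,"wz":-38,"claw":0},
  {"dx":-52.7,"dy":-50.1,"dz":0,"wz":-38,"claw":0},
  {"dx":-52.7,"dy":-50.1,"dz":0,"wz":-38,"claw":0},
  {"dx":-52.7,"dy":-50.1,"dz":0,"wz":-38,"claw":0},
  {"dx":-52.7,"dy":-50.1,"dz":0,"wz":-38,"claw":0},
  {"dx":-52.7,"dy":-50.1,"dz":0,"wz":-38,"claw":0},
  {"dx":-52.7,"dy":-50.1,"dz":0,"wz":-38,"claw":0},
  {"dx":-52.7,"dy":-50.1,"dz":0,"wz":-38,"claw":0},
  {"dx":-52.7,"dy":-50.1,"dz":0,"wz":-38,"claw":0},
  {"dx":-52.7,"dy":-50.1,"dz":0,"wz":-38,"claw":0},
  {"dx":-52.7,"dy":-50.1,"dz":0,"wz":-38,"claw":0},
  {"dx":-52.7,"dy":-50.1,"dz":8,"wz":-38,"claw":0},
  {"dx":-52.7,"dy":-50.1,"dz":8,"wz":-38,"claw":0},
  {"dx":-52.7,"dy":-50.1,"dz":8,"wz":-38,"claw":0},
])

```text
$.plan[0]: bad value
```

```bash
python3 - <<'E'
from h import *
f=grab_frame("wrist");cv2.imwrite("pics/c.png",f["img"])
k=[0.5495,-.0763,.05]
print(proj(f,k),proj(f,[*k[:2],.028]),f["origin"]);s=get_state();print(s["tcp_pos"],s["time_s"],R.from_quat(s["tool_rot"]).as_matrix().round(3),s["contact_force"])
E
```

```text
[-62.32773978 543.57372751] [-47.71606132 525.44237223] [0.23437607 0.63636211 0.37438108]
[0.29772842 0.60575435 0.23112434] 0.35 [[-0.897  0.441 -0.   ]
 [ 0.441  0.897 -0.   ]
 [-0.    -0.    -1.   ]] [0.54077688 0.73537991 0.71646375]
```

View pics/c.png

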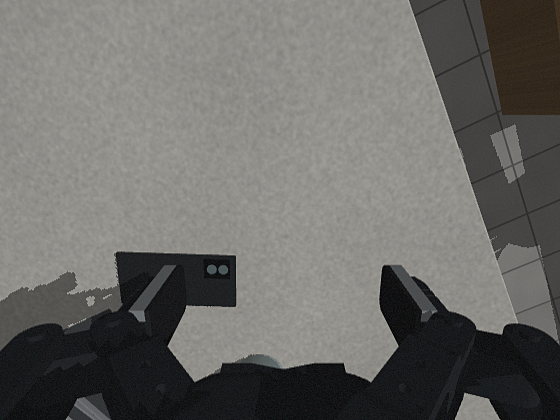

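The call was refused, probably because the values were too large, and the picture shows the arm still at its start pose. I'll split the move in two.

servo_tool([
  {"dx":-6.0,"dy":-5.7,"claw":0},
  {"dx":-12,"dy":-11.4,"claw":0},
  {"dx":-18,"dy":-17.1,"claw":0},
  {"dx":-24,"dy":-22.8,"claw":0},
  {"dx":-30,"dy":-28.5,"claw":0},
  {"dx":-30,"dy":-28.5,"claw":0},
  {"dx":-30,"dy":-28.5,"claw":0},
  {"dx":-30,"dy":-28.5,"claw":0},
])

```text
$.plan[0]: bad value
```

servo_tool([
  {"dx":-6.0,"dy":-5.7,"dz":0,"wx":0,"wy":0,"wz":-5,"claw":0.1},
  {"dx":-12,"dy":-11.4,"dz":0,"wx":0,"wy":0,"wz":-10,"claw":0.1},
  {"dx":-18,"dy":-17.1,"dz":0,"wx":0,"wy":0,"wz":-15,"claw":0.1},
  {"dx":-24,"dy":-22.8,"dz":0,"wx":0,"wy":0,"wz":-20,"claw":0.1},
  {"dx":-30,"dy":-28.5,"dz":0,"wx":0,"wy":0,"wz":-25,"claw":0.1},
  {"dx":-36,"dy":-34.2,"dz":0,"wx":0,"wy":0,"wz":-30,"claw":0.1},
  {"dx":-42,"dy":-39.9,"dz":0,"wx":0,"wy":0,"wz":-35,"claw":0.1},
  {"dx":-48,"dy":-45.6,"dz":0,"wx":0,"wy":0,"wz":-38,"claw":0.1},
  {"dx":-52.7,"dy":-50.1,"dz":0,"wx":0,"wy":0,"wz":-38,"claw":0},
  {"dx":-52.7,"dy":-50.1,"dz":0,"wx":0,"wy":0,"wz":-38,"claw":0},
  {"dx":-52.7,"dy":-50.1,"dz":0,"wx":0,"wy":0,"wz":-38,"claw":0},
  {"dx":-52.7,"dy":-50.1,"dz":0,"wx":0,"wy":0,"wz":-38,"claw":0},
  {"dx":-52.7,"dy":-50.1,"dz":0,"wx":0,"wy":0,"wz":-38,"claw":0},
  {"dx":-52.7,"dy":-50.1,"dz":4,"wx":0,"wy":0,"wz":-38,"claw":0},
  {"dx":-52.7,"dy":-50.1,"dz":8,"wx":0,"wy":0,"wz":-38,"claw":0},
  {"dx":-52.7,"dy":-50.1,"dz":8,"wx":0,"wy":0,"wz":-38,"claw":0},
])

```text
time_s: 2.35
tcp_pos: [0.5483, -0.0753, 0.1488]
tool_rot: [-0.103, 0.995, 0.001, -0.002]
contact_force: [0.1, 0.1, 0.6]
finger_gap: 0.0003
grasp_force: 0.0
```

```bash
python3 - <<'E'
from h import *
f=grab_frame("wrist");cv2.imwrite("pics/d.png",f["img"])
k=[0.5495,-.0763,.05]
print(proj(f,k),proj(f,[*k[:2],.028]),f["origin"]);s=get_state();print(s["tcp_pos"],s["time_s"],R.from_quat(s["tool_rot"]).as_matrix().round(3),s["contact_force"])
E
```

```text
[281.47718594 213.24386897] [281.5054278  205.80298765] [ 0.47985795 -0.09062509  0.29248109]
[ 0.54930345 -0.07561579  0.15134674] 2.4 [[-0.979 -0.206 -0.001]
 [-0.206  0.979  0.   ]
 [ 0.001  0.001 -1.   ]] [-1.10681594 -0.1265598   0.68395485]
```

View pics/d.png

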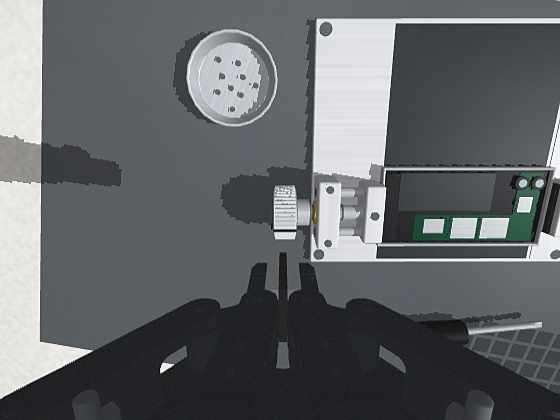

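The wrist view has image up as clamp -x. The knob is at (286,211) with its dark line near (286,236), on the far side. The predicted rim top was (281,213), so the estimate is 3–4 mm off in y. I'll descend to near the rim top with a +2 mm y correction and read the force.

servo_tool([
  {"dx":-1.0,"dy":0.2,"dz":5,"wx":0,"wy":0,"wz":0,"claw":0},
  {"dx":-1.0,"dy":0.2,"dz":9.5,"wx":0,"wy":0,"wz":0,"claw":0},
  {"dx":-1.0,"dy":0.2,"dz":10.0,"wx":0,"wy":0,"wz":0,"claw":0},
  {"dx":-1.0,"dy":0.2,"dz":10.1,"wx":0,"wy":0,"wz":0,"claw":0},
  {"dx":-1.0,"dy":0.2,"dz":10.1,"wx":0,"wy":0,"wz":0,"claw":0},
])

```text
time_s: 3.02
tcp_pos: [0.5603, -0.0724, 0.0529]
tool_rot: [-0.103, 0.995, -0.0, 0.002]
contact_force: [0.6, -0.5, 0.1]
finger_gap: 0.0001
grasp_force: 0.0
```

servo_tool([
  {"dx":0,"dy":0,"dz":0.2,"wx":0,"wy":0,"wz":0,"claw":0},
  {"dx":0,"dy":0,"dz":0.3,"wx":0,"wy":0,"wz":0,"claw":0},
  {"dx":0,"dy":0,"dz":0.3,"wx":0,"wy":0,"wz":0,"claw":0},
])

```text
time_s: 3.4
tcp_pos: [0.56, -0.0726, 0.0492]
tool_rot: [-0.103, 0.995, -0.0, 0.001]
contact_force: [-2.4, -0.4, 12.4]
finger_gap: -0.0001
grasp_force: 6.0
```

servo_tool([
  {"dx":0.5,"dy":0,"dz":0,"wx":0,"wy":0,"wz":0,"claw":0},
  {"dx":1.0,"dy":0,"dz":0,"wx":0,"wy":0,"wz":0,"claw":0},
  {"dx":1.0,"dy":0,"dz":0,"wx":0,"wy":0,"wz":0,"claw":0},
])

```text
time_s: 3.78
tcp_pos: [0.5504, -0.0746, 0.0493]
tool_rot: [-0.103, 0.995, -0.001, 0.002]
contact_force: [0.4, -0.2, 9.9]
finger_gap: 0.0
grasp_force: 5.4
```

```bash
python3 - <<'E'
from h import *
f=grab_frame("wrist");im=f["img"]
s=get_state();t=s["tcp_pos"]
p=[proj(f,t+np.array([a,0,0])) for a in(-.011,0,.011)];print(p,t,s["time_s"])
k=[.5495,-.0763,.05];print(proj(f,k))
cv2.imwrite("pics/e.png",cv2.resize(im[150:420,180:400],None,fx=2.2,fy=2.2))
E
```

```text
[array([288.56345217, 248.62755492]), array([283.72770287, 269.50846919]), array([279.07465451, 289.60047521])] [ 0.55036322 -0.07464487  0.04927462] 3.825
[280.69569078 267.92995865]
```

View pics/e.png

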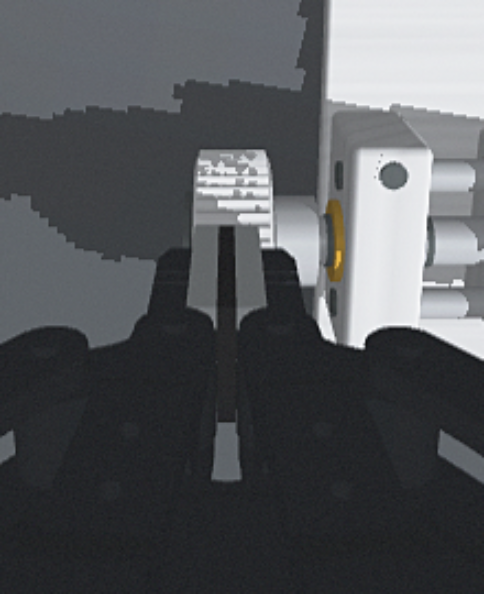

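The crop shows the finger centred on the knob, at crop (228,260), with the dark line hidden under it. I'll finish the stroke, lift and step back to see how far it turned.

servo_tool([
  {"dx":0.6,"dy":0,"dz":0,"wx":0,"wy":0,"wz":0,"claw":0},
  {"dx":1.2,"dy":0,"dz":0.0,"wx":0,"wy":0,"wz":0,"claw":0},
  {"dx":1.5,"dy":0,"dz":0.03,"wx":0,"wy":0,"wz":0,"claw":0},
  {"dx":1.5,"dy":0,"dz":-3.0,"wx":0,"wy":0,"wz":0,"claw":0},
  {"dx":-3.0,"dy":0,"dz":-4.0,"wx":0,"wy":0,"wz":0,"claw":0},
  {"dx":-3.0,"dy":0,"dz":-4.0,"wx":0,"wy":0,"wz":0,"claw":0},
])

```text
time_s: 4.58
tcp_pos: [0.5805, -0.0678, 0.088]
tool_rot: [-0.103, 0.995, -0.0, 0.001]
contact_force: [0.8, -0.3, -0.8]
finger_gap: -0.0001
grasp_force: 0.0
```

```bash
cat > ln.py <<'E'
from h import *
import sys
# knob rim profile along clamp x at the knob's y, as seen by wrist; dark rows -> angle
def look(n=None,yoff=-.154,z0=.028,r=.022):
    f=grab_frame("wrist");g=cv2.cvtColor(f["img"],cv2.COLOR_BGR2GRAY).astype(float)
    th=.2058;Ro=np.array([[np.cos(th),-np.sin(th)],[np.sin(th),np.cos(th)]]);t=np.array([.51767,.07638])
    o=np.array(f["origin"]);out=[]
    for a in np.arange(-70,91,3):  # angle from top towards clamp +x (away); loosening DEcreases it
        q=np.radians(a);v=[]
        for y in(-.005,-.002,.001,.004):
            c=Ro@[r*np.sin(q),yoff+y]+t;p=np.array([*c,z0+r*np.cos(q)])
            nrm=np.array([*(Ro@[np.sin(q),0]),np.cos(q)])
            if nrm@(o-p)<.02: continue
            u=proj(f,p).round().astype(int)
            if 0<=u[0]<560 and 0<=u[1]<420: v.append(g[u[1],u[0]])
        if v: out.append((a,int(np.mean(v))))
    print(out)
    if n: cv2.imwrite(n,f["img"])
    s=get_state();print(s["time_s"],s["tcp_pos"].round(4))
    return f
if __name__=="__main__": look(*sys.argv[1:])
E
python3 ln.py pics/g.png; python3 -c "
import cv2;cv2.imwrite('pics/g2.png',cv2.resize(cv2.imread('pics/g.png')[140:340,200:360],None,fx=3,fy=3))"
```

```text
[(np.int64(-70), 67), (np.int64(-67), 67), (np.int64(-64), 67), (np.int64(-61), 64), (np.int64(-58), 143), (np.int64(-55), 188), (np.int64(-52), 222), (np.int64(-49), 205), (np.int64(-46), 202), (np.int64(-43), 223), (np.int64(-40), 219), (np.int64(-37), 223), (np.int64(-34), 150), (np.int64(-31), 237), (np.int64(-28), 200), (np.int64(-25), 227), (np.int64(-22), 230), (np.int64(-19), 125), (np.int64(-16), 232), (np.int64(-13), 240), (np.int64(-10), 21), (np.int64(-7), 17), (np.int64(-4), 186), (np.int64(-1), 205), (np.int64(2), 228), (np.int64(5), 193), (np.int64(8), 209), (np.int64(11), 230), (np.int64(14), 199), (np.int64(17), 200), (np.int64(20), 226), (np.int64(23), 212), (np.int64(26), 188), (np.int64(29), 221), (np.int64(32), 224), (np.int64(35), 216), (np.int64(38), 209), (np.int64(41), 222), (np.int64(44), 232), (np.int64(47), 235), (np.int64(50), 221), (np.int64(53), 209), (np.int64(56), 209), (np.int64(59), 233), (np.int64(62), 233), (np.int64(65), 233)]
4.625 [ 0.5791 -0.068   0.0871]
```

View pics/g2.png

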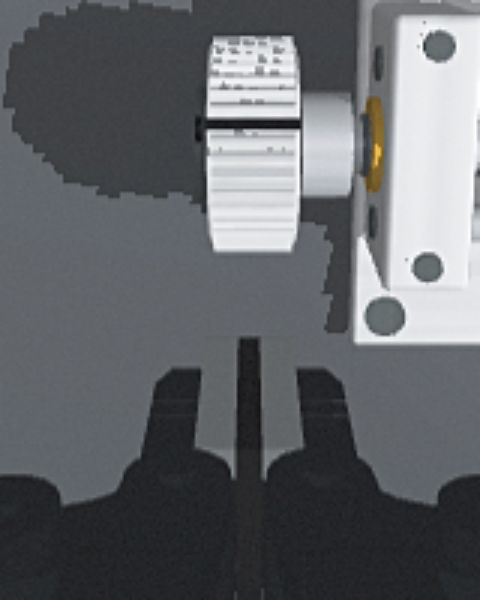

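The line is clear at crop (250,125), about 9° past top. Next I compute its starting angle from the earlier frame.

```bash
python3 - <<'E'
import ln,h
from h import *
f0=grab_frame("wrist")
f0["img"]=cv2.imread("pics/d.png");f0["origin"]=np.array([0.47985795,-0.09062509,0.29248109])
print(proj(f0,[0.5495,-.0763,.05]))
ln.grab_frame=lambda n:f0
ln.look()
E
```

```text
[282.01249123 212.0330814 ]
[(np.int64(-70), 62), (np.int64(-67), 59), (np.int64(-64), 54), (np.int64(-61), 54), (np.int64(-58), 104), (np.int64(-55), 169), (np.int64(-52), 190), (np.int64(-49), 196), (np.int64(-46), 202), (np.int64(-43), 183), (np.int64(-40), 155), (np.int64(-37), 203), (np.int64(-34), 219), (np.int64(-31), 156), (np.int64(-28), 230), (np.int64(-25), 137), (np.int64(-22), 203), (np.int64(-19), 186), (np.int64(-16), 117), (np.int64(-13), 227), (np.int64(-10), 209), (np.int64(-7), 208), (np.int64(-4), 224), (np.int64(-1), 165), (np.int64(2), 189), (np.int64(5), 217), (np.int64(8), 181), (np.int64(11), 188), (np.int64(14), 213), (np.int64(17), 190), (np.int64(20), 184), (np.int64(23), 211), (np.int64(26), 207), (np.int64(29), 203), (np.int64(32), 186), (np.int64(35), 211), (np.int64(38), 221), (np.int64(41), 224), (np.int64(44), 224), (np.int64(47), 108), (np.int64(50), 108), (np.int64(53), 2), (np.int64(56), 2), (np.int64(59), 50), (np.int64(62), 50), (np.int64(65), 50)]
4.675 [ 0.5783 -0.0681  0.0867]
```

The rotation so far is about 1.07 rad, with little slip. Now two longer strokes per call, ending at this same viewing pose.

servo_tool([
  {"dx":1.0,"dy":0,"dz":3.0,"wx":0,"wy":0,"wz":0,"claw":0},
  {"dx":1.0,"dy":0,"dz":4.1,"wx":0,"wy":0,"wz":0,"claw":0},
  {"dx":1.4,"dy":0,"dz":4.1,"wx":0,"wy":0,"wz":0,"claw":0},
  {"dx":2.0,"dy":0,"dz":4.0,"wx":0,"wy":0,"wz":0,"claw":0},
  {"dx":2.7,"dy":0,"dz":4.0,"wx":0,"wy":0,"wz":0,"claw":0},
  {"dx":3.4,"dy":0,"dz":4.0,"wx":0,"wy":0,"wz":0,"claw":0},
  {"dx":4.1,"dy":0,"dz":4.05,"wx":0,"wy":0,"wz":0,"claw":0},
  {"dx":4.6,"dy":0,"dz":4.1,"wx":0,"wy":0,"wz":0,"claw":0},
  {"dx":4.6,"dy":0,"dz":2.0,"wx":0,"wy":0,"wz":0,"claw":0},
  {"dx":1.0,"dy":0,"dz":2.0,"wx":0,"wy":0,"wz":0,"claw":0},
  {"dx":1.0,"dy":0,"dz":4.0,"wx":0,"wy":0,"wz":0,"claw":0},
  {"dx":1.2,"dy":0,"dz":4.1,"wx":0,"wy":0,"wz":0,"claw":0},
  {"dx":2.0,"dy":0,"dz":4.0,"wx":0,"wy":0,"wz":0,"claw":0},
  {"dx":2.7,"dy":0,"dz":4.0,"wx":0,"wy":0,"wz":0,"claw":0},
  {"dx":3.4,"dy":0,"dz":4.0,"wx":0,"wy":0,"wz":0,"claw":0},
  {"dx":4.1,"dy":0,"dz":4.05,"wx":0,"wy":0,"wz":0,"claw":0},
  {"dx":4.6,"dy":0,"dz":4.1,"wx":0,"wy":0,"wz":0,"claw":0},
  {"dx":4.6,"dy":0,"dz":2.0,"wx":0,"wy":0,"wz":0,"claw":0},
  {"dx":0,"dy":0,"dz":0,"wx":0,"wy":0,"wz":0,"claw":0},
  {"dx":0,"dy":0,"dz":0,"wx":0,"wy":0,"wz":0,"claw":0},
])

```text
time_s: 7.18
tcp_pos: [0.5799, -0.0679, 0.0876]
tool_rot: [-0.103, 0.995, -0.0, 0.0]
contact_force: [0.6, 0.3, 0.1]
finger_gap: 0.0001
grasp_force: 0.0
```

```bash
sed -i 's/    print(out)/    print([(int(a),v) for a,v in out if v<90]); print("edge",[int(a) for a,v in out if v>120][::len(out)])/' ln.py; python3 ln.py
```

```text
[(-70, 67), (-67, 67), (-64, 66), (-61, 64)]
edge [-58]
7.225 [ 0.5785 -0.068   0.0865]
```

servo_tool([
  {"dx":1.0,"dy":-0.1,"dz":3.0,"wx":0,"wy":0,"wz":0,"claw":0},
  {"dx":1.0,"dy":-0.1,"dz":4.1,"wx":0,"wy":0,"wz":0,"claw":0},
  {"dx":1.4,"dy":-0.1,"dz":4.1,"wx":0,"wy":0,"wz":0,"claw":0},
  {"dx":2.0,"dy":-0.1,"dz":4.0,"wx":0,"wy":0,"wz":0,"claw":0},
  {"dx":2.7,"dy":-0.1,"dz":4.0,"wx":0,"wy":0,"wz":0,"claw":0},
  {"dx":3.4,"dy":-0.1,"dz":4.0,"wx":0,"wy":0,"wz":0,"claw":0},
  {"dx":4.1,"dy":-0.1,"dz":4.05,"wx":0,"wy":0,"wz":0,"claw":0},
  {"dx":4.6,"dy":-0.1,"dz":4.1,"wx":0,"wy":0,"wz":0,"claw":0},
  {"dx":4.6,"dy":-0.1,"dz":2.0,"wx":0,"wy":0,"wz":0,"claw":0},
  {"dx":0,"dy":0,"dz":0,"wx":0,"wy":0,"wz":0,"claw":0},
  {"dx":0,"dy":0,"dz":0,"wx":0,"wy":0,"wz":0,"claw":0},
])

```text
time_s: 8.6
tcp_pos: [0.5801, -0.0678, 0.088]
tool_rot: [-0.103, 0.995, -0.0, 0.0]
contact_force: [-1.1, -0.1, -0.9]
finger_gap: 0.0001
grasp_force: 0.0
```

```bash
python3 ln.py
```

```text
[(-70, 66), (-67, 66), (-64, 66), (-61, 60), (-58, 73)]
edge [-55]
8.65 [ 0.5786 -0.068   0.0867]
```

servo_tool([
  {"dx":1.0,"dy":-0.1,"dz":3.0,"wx":0,"wy":0,"wz":0,"claw":0},
  {"dx":1.0,"dy":-0.1,"dz":4.1,"wx":0,"wy":0,"wz":0,"claw":0},
  {"dx":1.4,"dy":-0.1,"dz":4.1,"wx":0,"wy":0,"wz":0,"claw":0},
  {"dx":2.0,"dy":-0.1,"dz":4.0,"wx":0,"wy":0,"wz":0,"claw":0},
  {"dx":2.7,"dy":-0.1,"dz":4.0,"wx":0,"wy":0,"wz":0,"claw":0},
  {"dx":3.4,"dy":-0.1,"dz":4.0,"wx":0,"wy":0,"wz":0,"claw":0},
  {"dx":4.1,"dy":-0.1,"dz":4.05,"wx":0,"wy":0,"wz":0,"claw":0},
  {"dx":4.6,"dy":-0.1,"dz":4.1,"wx":0,"wy":0,"wz":0,"claw":0},
  {"dx":4.6,"dy":-0.1,"dz":2.0,"wx":0,"wy":0,"wz":0,"claw":0},
  {"dx":0,"dy":0,"dz":0,"wx":0,"wy":0,"wz":0,"claw":0},
  {"dx":0,"dy":0,"dz":0,"wx":0,"wy":0,"wz":0,"claw":0},
])

```text
time_s: 10.02
tcp_pos: [0.5802, -0.0679, 0.0881]
tool_rot: [-0.103, 0.995, -0.0, 0.001]
contact_force: [0.2, 0.3, -0.2]
finger_gap: 0.0003
grasp_force: 0.0
```

```bash
python3 ln.py pics/k.png
```

```text
[(-70, 67), (-67, 66), (-64, 64), (-61, 56), (20, 21)]
edge [-55]
10.075 [ 0.5787 -0.068   0.0869]
```

The line is at +20°, so the total is about 393° (6.86 rad), or about 83° per stroke. Four more strokes should bring it to about +49°.

servo_tool([
  {"dx":1.0,"dy":-0.2,"dz":3.0,"wx":0,"wy":0,"wz":0,"claw":0},
  {"dx":1.0,"dy":-0.2,"dz":4.1,"wx":0,"wy":0,"wz":0,"claw":0},
  {"dx":1.4,"dy":-0.2,"dz":4.1,"wx":0,"wy":0,"wz":0,"claw":0},
  {"dx":2.0,"dy":-0.2,"dz":4.0,"wx":0,"wy":0,"wz":0,"claw":0},
  {"dx":2.7,"dy":-0.2,"dz":4.0,"wx":0,"wy":0,"wz":0,"claw":0},
  {"dx":3.4,"dy":-0.2,"dz":4.0,"wx":0,"wy":0,"wz":0,"claw":0},
  {"dx":4.1,"dy":-0.2,"dz":4.05,"wx":0,"wy":0,"wz":0,"claw":0},
  {"dx":4.6,"dy":-0.2,"dz":4.1,"wx":0,"wy":0,"wz":0,"claw":0},
  {"dx":4.6,"dy":-0.2,"dz":2.0,"wx":0,"wy":0,"wz":0,"claw":0},
  {"dx":1.0,"dy":-0.2,"dz":2.0,"wx":0,"wy":0,"wz":0,"claw":0},
  {"dx":1.0,"dy":-0.2,"dz":4.0,"wx":0,"wy":0,"wz":0,"claw":0},
  {"dx":1.2,"dy":-0.2,"dz":4.1,"wx":0,"wy":0,"wz":0,"claw":0},
  {"dx":2.0,"dy":-0.2,"dz":4.0,"wx":0,"wy":0,"wz":0,"claw":0},
  {"dx":2.7,"dy":-0.2,"dz":4.0,"wx":0,"wy":0,"wz":0,"claw":0},
  {"dx":3.4,"dy":-0.2,"dz":4.0,"wx":0,"wy":0,"wz":0,"claw":0},
  {"dx":4.1,"dy":-0.2,"dz":4.05,"wx":0,"wy":0,"wz":0,"claw":0},
  {"dx":4.6,"dy":-0.2,"dz":4.1,"wx":0,"wy":0,"wz":0,"claw":0},
  {"dx":4.6,"dy":-0.2,"dz":2.0,"wx":0,"wy":0,"wz":0,"claw":0},
  {"dx":0,"dy":-0.2,"dz":0,"wx":0,"wy":0,"wz":0,"claw":0},
  {"dx":0,"dy":-0.2,"dz":0,"wx":0,"wy":0,"wz":0,"claw":0},
])

```text
time_s: 12.58
tcp_pos: [0.5802, -0.0698, 0.0874]
tool_rot: [-0.103, 0.995, 0.0, 0.0]
contact_force: [-0.3, 0.3, -0.2]
finger_gap: -0.0
grasp_force: 0.0
```

servo_tool([
  {"dx":1.0,"dy":-0.1,"dz":3.0,"wx":0,"wy":0,"wz":0,"claw":0},
  {"dx":1.0,"dy":-0.1,"dz":4.1,"wx":0,"wy":0,"wz":0,"claw":0},
  {"dx":1.4,"dy":-0.1,"dz":4.1,"wx":0,"wy":0,"wz":0,"claw":0},
  {"dx":2.0,"dy":-0.1,"dz":4.0,"wx":0,"wy":0,"wz":0,"claw":0},
  {"dx":2.7,"dy":-0.1,"dz":4.0,"wx":0,"wy":0,"wz":0,"claw":0},
  {"dx":3.4,"dy":-0.1,"dz":4.0,"wx":0,"wy":0,"wz":0,"claw":0},
  {"dx":4.1,"dy":-0.1,"dz":4.05,"wx":0,"wy":0,"wz":0,"claw":0},
  {"dx":4.6,"dy":-0.1,"dz":4.1,"wx":0,"wy":0,"wz":0,"claw":0},
  {"dx":4.6,"dy":-0.1,"dz":2.0,"wx":0,"wy":0,"wz":0,"claw":0},
  {"dx":1.0,"dy":-0.1,"dz":2.0,"wx":0,"wy":0,"wz":0,"claw":0},
  {"dx":1.0,"dy":-0.1,"dz":4.0,"wx":0,"wy":0,"wz":0,"claw":0},
  {"dx":1.2,"dy":-0.1,"dz":4.1,"wx":0,"wy":0,"wz":0,"claw":0},
  {"dx":2.0,"dy":-0.1,"dz":4.0,"wx":0,"wy":0,"wz":0,"claw":0},
  {"dx":2.7,"dy":-0.1,"dz":4.0,"wx":0,"wy":0,"wz":0,"claw":0},
  {"dx":3.4,"dy":-0.1,"dz":4.0,"wx":0,"wy":0,"wz":0,"claw":0},
  {"dx":4.1,"dy":-0.1,"dz":4.05,"wx":0,"wy":0,"wz":0,"claw":0},
  {"dx":4.6,"dy":-0.1,"dz":4.1,"wx":0,"wy":0,"wz":0,"claw":0},
  {"dx":4.6,"dy":-0.1,"dz":2.0,"wx":0,"wy":0,"wz":0,"claw":0},
  {"dx":0,"dy":0,"dz":0,"wx":0,"wy":0,"wz":0,"claw":0},
  {"dx":0,"dy":0,"dz":0,"wx":0,"wy":0,"wz":0,"claw":0},
])

```text
time_s: 15.08
tcp_pos: [0.58, -0.0698, 0.0872]
tool_rot: [-0.103, 0.995, 0.0, 0.0]
contact_force: [-0.2, 0.5, -0.3]
finger_gap: -0.0003
grasp_force: 0.0
```

```bash
python3 ln.py pics/l.png
```

```text
[(-70, 67), (-67, 67), (-64, 66), (-61, 63), (-58, 76), (26, 62), (29, 47)]
edge [-55]
15.125 [ 0.5786 -0.0699  0.0861]
```

The line is at +28°, so the total is about 745° (13.0 rad). One short stroke of about 28° will guarantee two turns past the touching point.

servo_tool([
  {"dx":2.2,"dy":-0.1,"dz":3.0,"wx":0,"wy":0,"wz":0,"claw":0},
  {"dx":2.2,"dy":-0.1,"dz":4.0,"wx":0,"wy":0,"wz":0,"claw":0},
  {"dx":2.2,"dy":-0.1,"dz":4.0,"wx":0,"wy":0,"wz":0,"claw":0},
  {"dx":2.8,"dy":-0.1,"dz":4.0,"wx":0,"wy":0,"wz":0,"claw":0},
  {"dx":3.3,"dy":-0.1,"dz":4.0,"wx":0,"wy":0,"wz":0,"claw":0},
  {"dx":3.3,"dy":-0.1,"dz":4.0,"wx":0,"wy":0,"wz":0,"claw":0},
  {"dx":3.3,"dy":-0.1,"dz":1.0,"wx":0,"wy":0,"wz":0,"claw":0},
  {"dx":0,"dy":0,"dz":0,"wx":0,"wy":0,"wz":0,"claw":0},
  {"dx":0,"dy":0,"dz":0,"wx":0,"wy":0,"wz":0,"claw":0},
])

```text
time_s: 16.25
tcp_pos: [0.5793, -0.07, 0.0869]
tool_rot: [-0.103, 0.995, 0.0, -0.0]
contact_force: [0.0, 0.1, -0.1]
finger_gap: 0.0002
grasp_force: 0.0
```

```bash
python3 ln.py pics/m.png
python3 - <<'E'
from h import *
f=grab_frame("wrist")
for u,v in[(180,110)]: pass
cv2.imwrite("pics/m2.png",f["img"])
E
```

```text
[(-70, 66), (-67, 67), (-64, 65), (-61, 64), (5, 65), (8, 55)]
edge [-58]
16.3 [ 0.5783 -0.0701  0.0862]
```

View pics/m2.png

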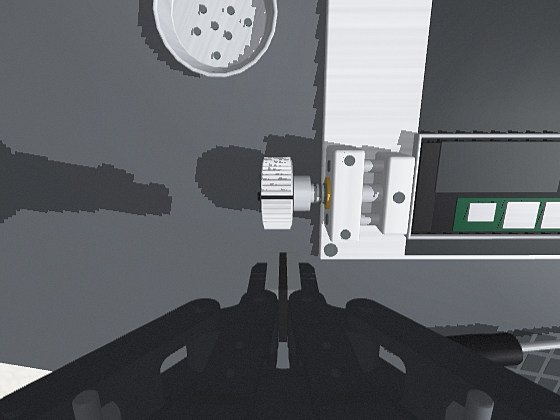

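The line is at +7° (about 766° total), and the jaw gap has opened next to the screw block at (373,195). I'll add one more short stroke for margin, then go over the far side of the phone with the fingers opened to 5 cm.

servo_tool([
  {"dx":2.3,"dy":-0.1,"dz":3.0,"wx":0,"wy":0,"wz":0,"claw":0},
  {"dx":2.3,"dy":-0.1,"dz":4.0,"wx":0,"wy":0,"wz":0,"claw":0},
  {"dx":2.3,"dy":-0.1,"dz":4.0,"wx":0,"wy":0,"wz":0,"claw":0},
  {"dx":2.7,"dy":-0.1,"dz":4.0,"wx":0,"wy":0,"wz":0,"claw":0},
  {"dx":3.1,"dy":-0.1,"dz":4.0,"wx":0,"wy":0,"wz":0,"claw":0},
  {"dx":3.1,"dy":-0.1,"dz":4.0,"wx":0,"wy":0,"wz":0,"claw":0},
  {"dx":3.1,"dy":-0.1,"dz":1.0,"wx":0,"wy":0,"wz":0,"claw":0},
  {"dx":0,"dy":0,"dz":0,"wx":0,"wy":0,"wz":0,"claw":0},
  {"dx":0,"dy":0,"dz":0,"wx":0,"wy":0,"wz":0,"claw":0},
])

```text
time_s: 17.48
tcp_pos: [0.5797, -0.07, 0.0875]
tool_rot: [-0.103, 0.995, -0.0, 0.0]
contact_force: [-0.3, -0.0, -1.3]
finger_gap: -0.0001
grasp_force: 0.0
```

```bash
python3 ln.py
```

```text
[(-70, 67), (-67, 67), (-64, 68), (-61, 57), (-4, 75)]
edge [-58]
17.525 [ 0.5787 -0.0701  0.0867]
```

servo_tool([
  {"dx":0,"dy":0,"dz":-3,"wx":0,"wy":0,"wz":0,"claw":0},
  {"dx":-1,"dy":5,"dz":-4,"wx":0,"wy":0,"wz":0,"claw":0},
  {"dx":-2.6,"dy":10,"dz":-4,"wx":0,"wy":0,"wz":0,"claw":5},
  {"dx":-2.6,"dy":15.7,"dz":-4,"wx":0,"wy":0,"wz":0,"claw":5},
  {"dx":-2.6,"dy":15.7,"dz":-4,"wx":0,"wy":0,"wz":0,"claw":5},
  {"dx":-2.6,"dy":15.7,"dz":-4,"wx":0,"wy":0,"wz":0,"claw":5},
])

```text
time_s: 18.27
tcp_pos: [0.5716, 0.0885, 0.1265]
tool_rot: [-0.103, 0.995, -0.0, -0.001]
contact_force: [-0.1, -0.6, -0.3]
finger_gap: 0.0502
grasp_force: 0.0
```

```bash
python3 - <<'E'
from h import *
f=grab_frame("wrist");cv2.imwrite("pics/n.png",f["img"]);s=get_state();print(s["time_s"],s["tcp_pos"],s["finger_gap"])
th=.2058;Ro=np.array([[np.cos(th),-np.sin(th)],[np.sin(th),np.cos(th)]]);t=np.array([.51767,.07638])
for n,p in dict(pl=[.0355,.073,.016],pr=[.0355,-.073,.016],fl=[-.0355,.073,.016],fr=[-.0355,-.073,.016],plateL=[.055,.105,.008],plateR=[.055,-.132,.008]).items(): print(n,proj(f,[*(Ro@p[:2]+t),p[2]]).round(1))
E
```

```text
18.325 [0.57188102 0.08802708 0.12674111] 0.05001371633741628
pl [375.3 183.4]
pr [189.1 183.2]
fl [383.1  87. ]
fr [181.6  86.7]
plateL [409.6 204.9]
plateR [122.  204.5]
```

View pics/n.png

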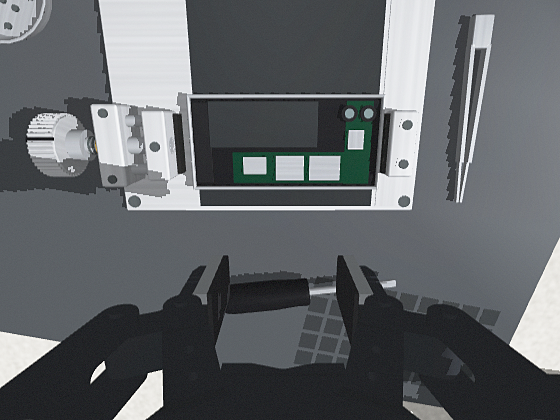

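The picture shows a gap beside the right jaw at (188,150), so the phone is loose. The phone's back edge is at row 188, from column 192 to 382, and the fingers are at columns 228 and 338, clear behind it. The driver at (270,292) is well behind. I'll lower the fingertips behind the back edge.

servo_tool([
  {"dx":0,"dy":0.2,"dz":6,"wx":0,"wy":0,"wz":0,"claw":5},
  {"dx":0,"dy":0.2,"dz":10,"wx":0,"wy":0,"wz":0,"claw":5},
  {"dx":0,"dy":0.2,"dz":11.2,"wx":0,"wy":0,"wz":0,"claw":5},
  {"dx":0,"dy":0.2,"dz":11.6,"wx":0,"wy":0,"wz":0,"claw":5},
  {"dx":0,"dy":0.2,"dz":11.6,"wx":0,"wy":0,"wz":0,"claw":5},
  {"dx":0,"dy":0.2,"dz":11.6,"wx":0,"wy":0,"wz":0,"claw":5},
])

```text
time_s: 19.08
tcp_pos: [0.5727, 0.0908, 0.0128]
tool_rot: [-0.103, 0.995, -0.0, 0.001]
contact_force: [0.6, 0.7, 0.4]
finger_gap: 0.0499
grasp_force: 0.0
```

```bash
python3 - <<'E'
from h import *
f=grab_frame("wrist");s=get_state();print(s["time_s"],s["tcp_pos"],s["contact_force"])
cv2.imwrite("pics/o.png",cv2.resize(f["img"][140:390,120:440],None,fx=2.4,fy=2.4))
E
```

```text
19.125 [0.57258123 0.09085521 0.01257052] [-0.07974912 -0.81124162  0.71040034]
```

View pics/o.png

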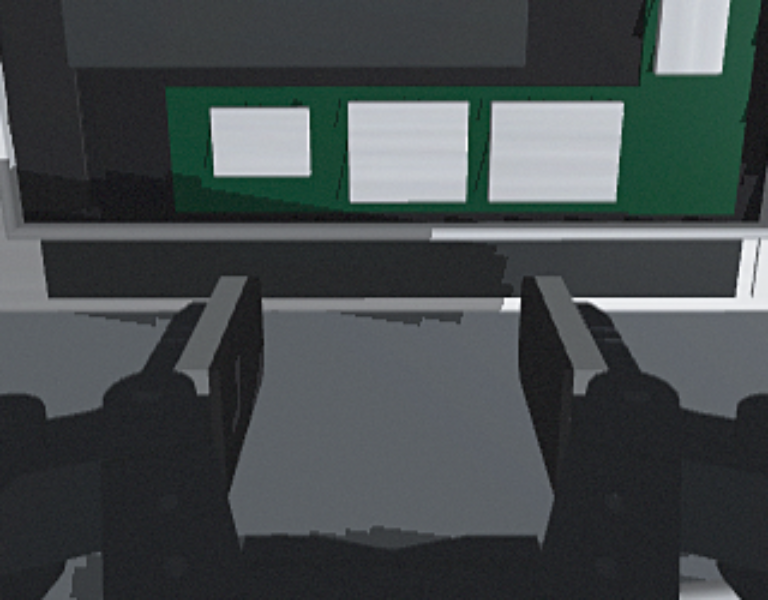

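The fingertips are about 7 mm behind the phone's back edge, with tips at crop (235,278) and (545,278) and the edge at row 238. They are slightly high, so I'll lower them a bit.

servo_tool([
  {"dx":0,"dy":0,"dz":0.2,"wx":0,"wy":0,"wz":0,"claw":5},
  {"dx":0,"dy":0,"dz":0.2,"wx":0,"wy":0,"wz":0,"claw":5},
  {"dx":0,"dy":0,"dz":0.2,"wx":0,"wy":0,"wz":0,"claw":5},
])

```text
time_s: 19.5
tcp_pos: [0.5719, 0.0908, 0.0093]
tool_rot: [-0.103, 0.995, -0.0, 0.0]
contact_force: [0.1, -0.4, -0.1]
finger_gap: 0.0502
grasp_force: 0.0
```

servo_tool([
  {"dx":0.4,"dy":0,"dz":0.05,"wx":0,"wy":0,"wz":0,"claw":5},
  {"dx":0.7,"dy":0,"dz":0.05,"wx":0,"wy":0,"wz":0,"claw":5},
  {"dx":1.0,"dy":0,"dz":0.05,"wx":0,"wy":0,"wz":0,"claw":5},
  {"dx":1.3,"dy":0,"dz":0.05,"wx":0,"wy":0,"wz":0,"claw":5},
  {"dx":1.7,"dy":0,"dz":0.05,"wx":0,"wy":0,"wz":0,"claw":5},
  {"dx":2.1,"dy":0,"dz":0.05,"wx":0,"wy":0,"wz":0,"claw":5},
  {"dx":2.5,"dy":0,"dz":0.05,"wx":0,"wy":0,"wz":0,"claw":5},
])

```text
time_s: 20.38
tcp_pos: [0.5472, 0.0856, 0.0088]
tool_rot: [-0.103, 0.995, 0.0, 0.0]
contact_force: [0.8, -0.7, -0.2]
finger_gap: 0.0498
grasp_force: 0.4
```

```bash
python3 - <<'E'
from h import *
f=grab_frame("wrist");s=get_state();print(s["time_s"],s["tcp_pos"],s["contact_force"])
cv2.imwrite("pics/p.png",f["img"])
E
```

```text
20.425 [0.54688493 0.08556208 0.00879668] [0.360796   0.35669964 0.19356715]
```

View pics/p.png

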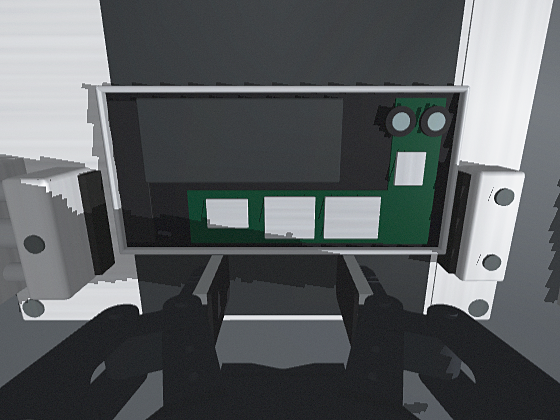

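The phone is sliding out square, with its back edge at row 250 just ahead of the fingertips and the force under 1 N. I've now viewed 11 pictures, one over the limit of 10, so from here I'll check by numbers only. Continuing the push.

servo_tool([
  {"dx":0.5,"dy":0,"dz":0,"wx":0,"wy":0,"wz":0,"claw":5},
  {"dx":1.1,"dy":0,"dz":0,"wx":0,"wy":0,"wz":0,"claw":5},
  {"dx":1.7,"dy":0,"dz":0,"wx":0,"wy":0,"wz":0,"claw":5},
  {"dx":2.3,"dy":0,"dz":0,"wx":0,"wy":0,"wz":0,"claw":5},
  {"dx":2.9,"dy":0,"dz":0,"wx":0,"wy":0,"wz":0,"claw":5},
  {"dx":3.5,"dy":0,"dz":0,"wx":0,"wy":0,"wz":0,"claw":5},
  {"dx":4.1,"dy":0,"dz":0,"wx":0,"wy":0,"wz":0,"claw":5},
  {"dx":4.7,"dy":0,"dz":0,"wx":0,"wy":0,"wz":0,"claw":5},
  {"dx":5.3,"dy":0,"dz":0,"wx":0,"wy":0,"wz":0,"claw":5},
  {"dx":5.8,"dy":0,"dz":0,"wx":0,"wy":0,"wz":0,"claw":5},
  {"dx":6.3,"dy":0,"dz":0,"wx":0,"wy":0,"wz":0,"claw":5},
  {"dx":6.7,"dy":0,"dz":0,"wx":0,"wy":0,"wz":0,"claw":5},
  {"dx":6.9,"dy":0,"dz":0,"wx":0,"wy":0,"wz":0,"claw":5},
  {"dx":7.0,"dy":0,"dz":0,"wx":0,"wy":0,"wz":0,"claw":5},
  {"dx":7.0,"dy":0,"dz":0,"wx":0,"wy":0,"wz":0,"claw":5},
])

```text
time_s: 22.3
tcp_pos: [0.4789, 0.0714, 0.0087]
tool_rot: [-0.103, 0.995, -0.0, -0.0]
contact_force: [0.6, 0.7, 1.0]
finger_gap: 0.0503
grasp_force: 0.3
```

servo_tool([
  {"dx":-0.8,"dy":0,"dz":0,"wx":0,"wy":0,"wz":0,"claw":5},
  {"dx":-1.5,"dy":0,"dz":0,"wx":0,"wy":0,"wz":0,"claw":5},
  {"dx":-1.5,"dy":0,"dz":-4,"wx":0,"wy":0,"wz":0,"claw":5},
  {"dx":-1.5,"dy":0,"dz":-10,"wx":0,"wy":0,"wz":0,"claw":5},
  {"dx":-3,"dy":0,"dz":-14,"wx":0,"wy":0,"wz":0,"claw":5},
  {"dx":-3,"dy":0,"dz":-14,"wx":0,"wy":0,"wz":0,"claw":5},
  {"dx":-3,"dy":0,"dz":-14,"wx":0,"wy":0,"wz":0,"claw":5},
])

```text
time_s: 23.18
tcp_pos: [0.5082, 0.0775, 0.1477]
tool_rot: [-0.103, 0.995, -0.0, -0.001]
contact_force: [-0.7, 0.3, -0.7]
finger_gap: 0.05
grasp_force: 0.0
```

```bash
python3 - <<'E'
from h import *
f=grab_frame("wrist");s=get_state();print(s["time_s"],s["tcp_pos"],s["contact_force"])
hsv=cv2.cvtColor(f["img"],cv2.COLOR_BGR2HSV)
m=cv2.inRange(hsv,(45,80,30),(85,255,255));m=cv2.morphologyEx(m,cv2.MORPH_CLOSE,np.ones((25,25)))
th=.2058;Ro=np.array([[np.cos(th),-np.sin(th)],[np.sin(th),np.cos(th)]]);t=np.array([.51767,.07638])
def green(f,m):
    c=max(cv2.findContours(m,0,2)[0],key=cv2.contourArea)[:,0]
    q=np.array([Ro.T@(onz(f,*p,.016)[:2]-t) for p in c])*1000
    return q.min(0).round(1),q.max(0).round(1),(cv2.minAreaRect(q.astype(np.float32)))
print("wrist now",green(f,m))
b=cv2.imread("pics/n.png")  # reference before push
f0=dict(f);f0["img"]=b;s0=np.array([0.57188,0.08803,0.12674]);f0["origin"]=f["origin"]+s0-s["tcp_pos"]
m0=cv2.morphologyEx(cv2.inRange(cv2.cvtColor(b,cv2.COLOR_BGR2HSV),(45,80,30),(85,255,255)),cv2.MORPH_CLOSE,np.ones((25,25)))
print("before",green(f0,m0))
E
```

```text
23.225 [0.50784424 0.07747299 0.14731243] [ 0.46577223  1.2196332  -0.31431959]
wrist now (array([-116. ,  -38.6]), array([-55. ,  66.9]), ((-85.51126098632812, 14.132102966308594), (60.937896728515625, 105.5043716430664), 0.057788629084825516))
before (array([-25.4, -39.1]), array([35.9, 66.8]), ((5.247791290283203, 13.831451416015625), (61.18607711791992, 105.82618713378906), 0.05356048420071602))
```

The phone moved -90.7 mm in x with negligible y shift and yaw. It now spans clamp x of about -126 to -55 mm, clear of the jaws and the front edge, and the arm is clear of everything.

```bash
python3 -c "
from plant import *
print(sign_off())"
```

```text
the job is handed in; nothing more can be done
None
```

I backed the knob off about 13.5 rad, just over two turns, and slid the phone flat onto the front half of the plate (clamp x about -126 to -55 mm); the job is handed in at about 23 s, but I viewed 11 pictures, one over the limit of 10.

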